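# Refit and test the trip module of a bench supply

### The job

Take the yellow trip module from the wooden stand and slide it down into the white docking socket on the blue bench supply until it is fully home. Then press the green test button so that the red trip lever drops, and lift the lever back up to its armed position. Leave the other modules, the beakers and the red-capped jar where they are.

Things in the scene. Friction and masses are not known exactly. Their poses are not given: they have to be found in the camera images.
- module: yellow trip module, a flat upright slab 80 (x) x 8 (y, thickness) x 110 (z) mm, 150 g or so (100 to 210 g), the same both ways round. Origin at the centre of its lower edge, z up. It stands in one of three places of the stand, 30 mm of its height in a loose groove; the upper 80 mm are free to grip across the 8 mm.
- stand: fixed wooden stand 104 (x) x 200 (y) x 35 (z) mm with three grooves along its x at y = -66, 0 and +66 mm, each 11 mm wide, with its floor 5 mm above the bench. Origin under its centre. Holds the yellow module and two spares in any order.
- spare_grey: grey spare module, same size as the yellow one and in the same stand, origin at the centre of its lower edge; leave it
- spare_green: green spare module, same size and stand, origin at the centre of its lower edge; leave it
- case: fixed bench supply, blue case 200 (x) x 320 (y) x 80 (z) mm. Origin under its centre, front to -x. On its top: the docking socket at y = +90 mm, the green button at x = -20, y = -5 mm, the red lever at y = -90 mm. The axes of dock and slot_mouth are those of the case.
- dock (a point): nominal middle of the docking slot's floor, 85 mm above the bench; axes as the case's. The upright slot is 84 mm long (x), 9.6 mm wide (y), 40 mm deep. A copper leaf spring in its -y wall grips the module over the last 15 mm or so, so it does not fall home: push it down with some 5 to 15 N until it stands on the floor (its origin level with this point).
- slot_mouth (a point): nominal middle of the slot's mouth, 40 mm above dock, on a fixed white block 104 (x) x 41.6 (y) x 45 (z) mm with flat walls 16 mm wide along the slot. The block is mounted with slack: slot, floor and block really lie up to 6 mm to either side of slot_mouth and dock along y (none along x, not turned), by an amount that is not reported: see it, or feel for it with the module's lower edge.
- button_top (a point): middle of the top face of the round green push button, 28 mm across, 101 mm above the bench at rest; pressed straight down
- test (a joint): travel of the green test button, 0 at rest to 0.006 m fully down; it springs back, about 5 N at full travel. Pressing past 4 mm or so trips the lever; let the button come up before lifting the lever. It trips the lever with or without the module, so fit the module first.
- trip (a joint): angle of the red trip lever, 0 armed (tip up, leaning back to the case's +x by 0.18 rad from upright, where it rests by its own weight), up to 1.48 rad dropped (tip forward to the case's -x, 1.30 rad from upright). It is upright at 0.18: lifted past that it falls back to 0 by itself; let go before that it drops again. Swings freely, under 0.1 N m. Starts armed.
- lever_pivot (a point): the lever's hinge axis (parallel to the case's y), 102 mm above the bench, between two fixed grey cheeks 36 x 8 x 34 mm at 17 mm on either side (tops 114 mm above the bench)
- lever_tip (a point): 70 mm from the hinge on the lever, near the middle of its red grip, which is 14 x 14 mm and 26 mm long (from 53 to 79 mm from the hinge); moves with the lever. The bar below it is steel, 10 x 10 mm. Pinch the grip across the case's y.
- beaker: glass beaker 72 mm across, 90 mm high, origin under its centre; leave it
- small_beaker: glass beaker 52 mm across, 60 mm high, origin under its centre; leave it
- jar: red-capped jar 72 mm across, 90 mm high, origin under its centre; leave it

How it is judged:
On the way, in this order (a step that is already met when the one before it is completed fails the run):
1. the yellow module stands fully home in the docking socket (z of module in the frame of dock between -0.003 and 0.003 m and y of module in the frame of dock between -0.009 and 0.009 m and x of module in the frame of dock between -0.005 and 0.005 m and angle between module's own z axis and vertical below 0.08 rad), for 0.2 s.
2. the test button is pressed (value of joint test above 0.002 m).
3. the trip lever has dropped (value of joint trip above 1.2 rad), for 0.1 s.
At the end, for the whole second after the job is handed in: The yellow module stands released and at rest in the docking socket, its lower edge within 3 mm of the slot floor, within 9 mm of the dock point along y and 5 mm along x, under 0.08 rad from upright; the trip lever is back up (joint under 0.12 rad) and the test button is out (under 1.5 mm) (all of step 1 and linear speed of module below 0.01 m/s and value of joint trip below 0.12 rad and value of joint test below 0.0015 m); the robot touches nothing.
It fails at once if one of the spare modules is moved more than 20 mm (distance of any of spare_grey, spare_green from where it was at the start of the episode above 0.02 m).
It fails at once if a beaker or the jar is moved more than 20 mm (distance of any of beaker, small_beaker, jar from where it was at the start of the episode above 0.02 m).
It also fails if it takes over 72 s, if anything falls off the work surface, if the arm or the gripper's body presses on something with over 40 N, if the wrist force passes 120 N, or if a joint passes its speed limit or range.

### The arm

A 7-joint arm with a two-finger parallel gripper is mounted at the origin on the work surface. World frame = base frame: x ahead of the robot, y to its left, z up, the work surface at z = 0. Lengths are in m, angles in rad, forces in N, time in s.
With the tool pointing down it reaches from about 0.4 to 0.875 m from the base axis. Payload 19.3 kg.
Tool frame: the origin (TCP) lies on the centre line of the jaws, within the pads' length; the fingertips stand 14 mm ahead of it and the grasp point (between the pads) lies 5 mm behind it; y points along the fingers, x is the direction in which the jaws open and shut, and the axes are right-handed (so a half turn about y gives the same grasp; the last joint's range is limited). The gripper opens to 85 mm and grips with 20 to 120 N. Pads are 22 mm wide; open, the fingers measure 114 mm over their backs; the gripper's body (76 mm by 85 mm) begins 54 mm behind the grasp point. The pads swing forward as they close: fully open they stand 13 mm farther back than shut.
Start: joints at [1.211, 0.521, -0.036, 1.599, 0.021, 1.021, -0.113], TCP at [0.179, -0.599, 0.245] pointing down, gripper open.
Joint ranges: [-2.91, 2.91], [-0.3, 2.13], [-1.5, 1.42], [0.17, 2.43], [-1.26, 4.41], [0.16, 1.93], [-2.52, 2.52]. Speed limits (rad/s): [1.89, 1.89, 2.39, 2.39, 3.01, 3.01, 3.01].

### API

Orientations are given as [roll, pitch, yaw] about the fixed x, y, z axes, in that order (R = Rz(yaw) Ry(pitch) Rx(roll)).
In Python, from workcell import monitor, grab_frame, workorder gives the robot as it stands.
- The arm moves only by the tool drive_tool, never from a script. Its argument "steps" is one flat list of numbers, 5 for each row, row after row: the finger opening in mm, from 0 to 85.4, then the shift along the world's x, y, z in mm, then the turn about the world's z in degrees. In form: [fingers, tx, ty, tz, twist, fingers, tx, ty, tz, twist, ...]. A call has exactly 5 rows; each row shifts and turns the commanded pose from where the row before left it; what a row does not reach is not made up. A row lasts 1/12 s, in which the tool goes at most 41.7 mm and 7.16 degrees, less where a joint would pass 70% of its speed; a pose out of reach is approached as far as the arm can. A call is refused whole if a number of a shift passes 41.7 or a number of a turn 7.16, either way. A call with a gripper value outside its range is refused whole. The fingers move at their own pace and stop on an object; "grip_force" is the grip in N (left out, the last holds). Time passes only in rows, so rows that do not move let the fingers close, or fill a call up. It gives the time, the measured TCP pose, the force and the opening at its end, in the units of the state.
- monitor.observe(): the state, without advancing time (a new reading comes with each control period).
- grab_frame(name): name is "scene" or "top"; returns a dict with "frame" (480x640x3 uint8, red, green, blue), "vertical_fov" (degrees; the focal length in pixels is half the picture's height over the tangent of half this angle, whatever the lens; pixels are square), "cx", "cy" (the principal point, pixels), "k1" (the pictures are not rectified: a ray, as slopes to the right and down, at radius r is drawn at 1 + k1 r^2 times it, then the intrinsics apply), "xyz" and "orientation" of the camera in the world. Camera axes: x right, y down, z forward; pixel columns grow to the right and rows downward; lengths in m; the calibration is good to about 2 mm. A picture is of the moment at which its call begins. There is no depth.
- workorder.job_done(): hands the job in, once; it reports no verdict.
The state is a dict: "clock": time; "qpos": joint angles; "qd": joint speeds; "joint_efforts": joint torques, N m; "position": TCP position; "tool_rot": TCP orientation; "force": force on the tool from outside, world axes, zero at the start; "moment": the same for the moment, N m; "grip_width": finger opening in m.
Only numpy, scipy, OpenCV 4.12 (cv2) and the standard library are available. Lean on these libraries where they do the work, as an engineer would, in place of code of your own. Each camera call takes 0.05 s, during which the arm holds its last target. There are 200 camera calls.

## Working session

There is one attempt and no reset: what is moved stays moved. The work goes in short steps, Python scripts to look and compute and a tool call to move; the robot and the scene stay as the last step left them, time stands still between calls to the robot, and variables do not carry over. Pictures are saved under pics/ and viewed, about 8 in all and at most 12, crops included, and the job is handed in when it is done.

Besides the shell and the picture viewer there is one more tool, called after "Emit:" as name(argument=value, ...) on one line, values as JSON. drive_tool: Moves the arm, as the interface text tells. Its arguments: {"type":"object","properties":{"steps":{"type":"array"},"grip_force":{"type":"number"}},"required":["steps"]}

```bash
mkdir -p pics; cat > h.py <<'E'
import numpy as np, cv2
from scipy.spatial.transform import Rotation as R
from workcell import monitor, grab_frame, workorder
def cam(f):
    F=240/np.tan(np.radians(f["vertical_fov"])/2)
    o=np.array(f["orientation"],float)
    M=R.from_euler('xyz',o).as_matrix() if o.size==3 else o.reshape(3,3)
    return F,M,np.array(f["xyz"])
def unproj(f,u,v,z):
    F,M,c=cam(f); d=np.array([(u-f["cx"])/F,(v-f["cy"])/F]); s=d.copy()
    for _ in range(30): s=d/(1+f["k1"]*(s@s))
    r=M@np.array([s[0],s[1],1]); return c+r*(z-c[2])/r[2]
def proj(f,p):
    F,M,c=cam(f); q=M.T@(np.array(p)-c); s=q[:2]/q[2]; s=s*(1+f["k1"]*(s@s))
    return s*F+[f["cx"],f["cy"]]
def shot(name,fn):
    f=grab_frame(name); import pickle; pickle.dump(f,open(f'pics/{fn}.pkl','wb'))
    cv2.imwrite(f'pics/{fn}.png',f["frame"][:,:,::-1]); return f
def load(fn):
    import pickle; return pickle.load(open(f'pics/{fn}.pkl','rb'))
E
python3 - <<'E'
from h import *
for n in("scene","top"):
    f=shot(n,n+"0"); print(n,{k:v for k,v in f.items() if k!="frame"})
s=monitor.observe(); print(s)
E
```

```text
scene {'vertical_fov': 49.678213753331384, 'cx': 320.9278174036992, 'cy': 242.83064612949872, 'k1': -0.031565614680557054, 'xyz': array([1.35596751, 0.63876812, 0.92508363]), 'orientation': array([-2.25116093,  0.02244742,  2.29222589])}
top {'vertical_fov': 53.59939526188444, 'cx': 308.4739794688289, 'cy': 232.89203028468077, 'k1': 0.043015415114225033, 'xyz': array([ 0.5107704 , -0.02638254,  1.12445338]), 'orientation': array([-3.02704912, -0.00906685, -1.55237103])}
{'clock': 0.1, 'qpos': array([ 1.21080703,  0.52192354, -0.03631264,  1.59993649,  0.02123935,
        1.02111382, -0.11279902]), 'qd': array([ 1.26737518e-03, -1.64749315e-03, -8.89379191e-05, -1.09298690e-03,
        2.53126161e-04, -1.35850029e-04,  1.07272638e-03]), 'joint_efforts': array([ 2.87060517e-03, -9.28488350e+01,  1.98344730e+00, -3.70537019e+01,
        1.80911121e-02,  5.28284290e-03,  4.91892308e-05]), 'position': array([ 0.17846351, -0.59868391,  0.24480789]), 'tool_rot': array([-1.57090694e+00,  9.89474293e-04, -1.28100960e+00]), 'force': array([-0.02181166,  0.00649649,  0.12062832]), 'moment': array([ 0.0260248 , -0.02057659, -0.04006367]), 'grip_width': 0.08502535775394462}
```

View pics/top0.png

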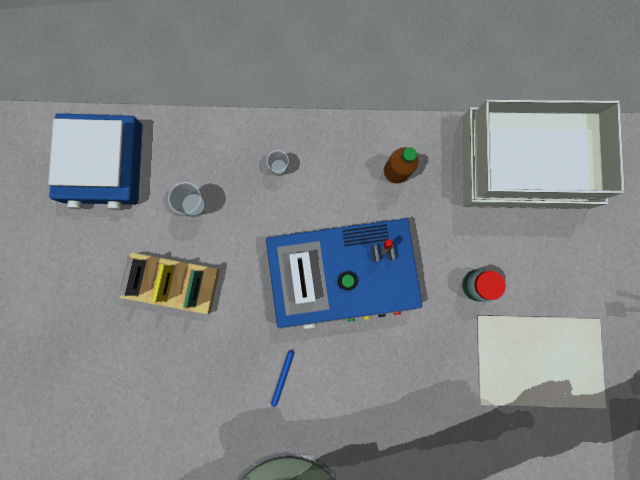

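View pics/scene0.png

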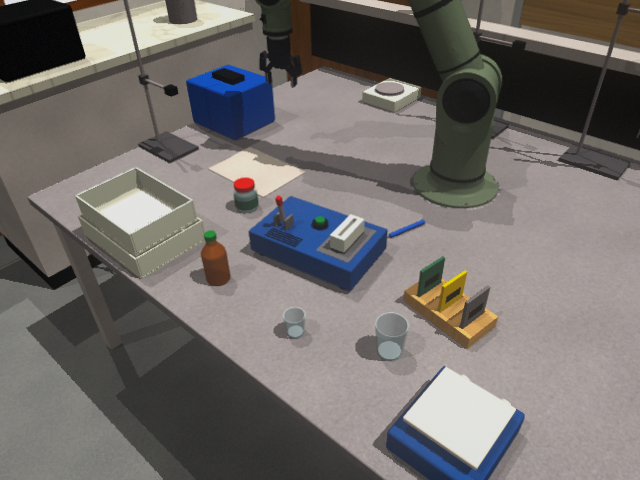

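The top view shows the stand around (170,283) with yellow in the middle groove, and the case around (345,272) with the dock at (303,278), the button at (348,281) and the lever at about (388,245). I'll enlarge the two areas.

```bash
python3 - <<'E'
import cv2,numpy as np
a=cv2.imread('pics/top0.png')
def crop(x0,y0,w,h,k):
    c=cv2.resize(a[y0:y0+h,x0:x0+w],None,fx=k,fy=k,interpolation=cv2.INTER_CUBIC)
    for i in range(0,w,10): cv2.putText(c,str(x0+i),(i*k,8),0,.3,(0,255,255),1); cv2.line(c,(i*k,10),(i*k,14),(0,255,255),1)
    for j in range(0,h,10): cv2.putText(c,str(y0+j),(0,j*k+4),0,.3,(0,255,255),1)
    return c
A=crop(110,240,120,80,5); B=crop(260,210,170,120,4)
cv2.imwrite('pics/cA.png',A); cv2.imwrite('pics/cB.png',B)
E
```

```text
(no output)
```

View pics/cA.png

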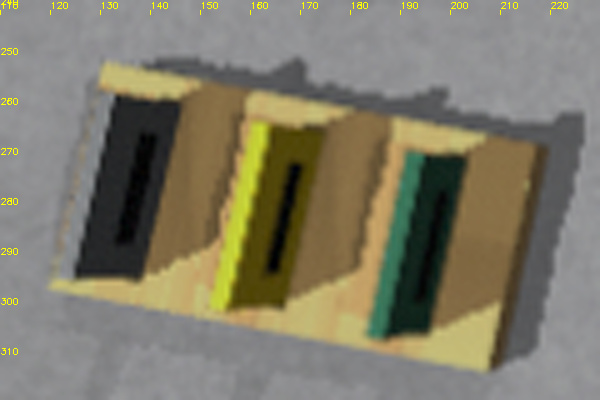

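View pics/cB.png

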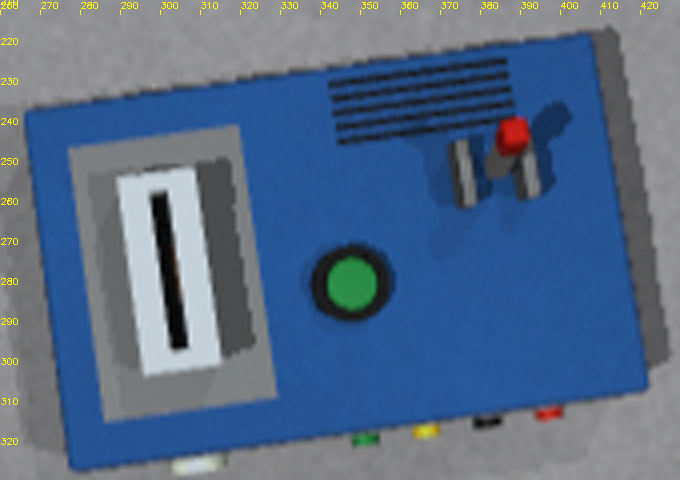

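```bash
python3 - <<'E'
from h import *
f=load('top0'); 
def P(c,x0,y0,k,z): return unproj(f,x0+(c[0]+.5)/k-.5,y0+(c[1]+.5)/k-.5,z)[:2]
A=lambda u,v,z:P((u,v),110,240,5,z); B=lambda u,v,z:P((u,v),260,210,4,z)
def show(n,p): print(n,np.round(np.array(p)*1000,1).tolist())
a,b=A(259,122.5,.115),A(220,310,.115); d=a-b
show('module ends',[a,b,(a+b)/2]); print(np.linalg.norm(d),np.degrees(np.arctan2(d[1],d[0])))
st=[A(103,62,.035),A(545,145,.035),A(492,371,.035),A(50,288,.035)]
show('stand',st+[np.mean(st,0)])
s1,s2=B(158.5,191,.125),B(179.5,350,.125);d=s1-s2
show('slot',[s1,s2,(s1+s2)/2]); print(np.linalg.norm(d),np.degrees(np.arctan2(d[1],d[0])))
bl=[B(117,178,.125),B(194,168,.125),B(221,364,.125),B(145,376,.125)]; show('block',bl+[np.mean(bl,0)])
cs=[B(26,110,.08),B(590,33,.08),B(650,388,.08),B(73,469,.08)]
c=np.mean(cs,0); show('case',cs+[c])
d=cs[0]-cs[3]; e=cs[0]-cs[1]; d2=cs[1]-cs[2];e2=cs[3]-cs[2]
print([np.linalg.norm(x) for x in(d,d2,e,e2)],[np.degrees(np.arctan2(x[1],x[0])) for x in(d,d2)],[np.degrees(np.arctan2(-x[0],x[1])) for x in(e,e2)])
bt=B(352,283,.101); show('button',bt)
yaw=np.mean([np.arctan2(x[1],x[0]) for x in(d,d2)]+[np.arctan2(-x[0],x[1]) for x in(e,e2)])
Rm=np.array([[np.cos(yaw),-np.sin(yaw)],[np.sin(yaw),np.cos(yaw)]])
print(np.degrees(yaw)); show('button in case',Rm.T@(bt-c)); show('slot in case',Rm.T@((s1+s2)/2-c)); show('block in case',Rm.T@(np.mean(bl,0)-c))
lt=B(513,130,.171); show('lever tip in case',Rm.T@(lt-c)); show('lever tip',lt)
for n,(u,v),z in(("beaker",(186,200),.045),("small",(278,162),.03),("jar",(486,285),.08)): show(n,unproj(f,u,v,z)[:2])
E
```

```text
module ends [[554.8, 275.3], [476.5, 287.0], [515.7, 281.2]]
0.07920084197858088 -8.49331418183183
stand [[584.6, 371.0], [550.3, 169.5], [448.4, 189.0], [482.5, 387.9], [516.5, 279.3]]
slot [[573.7, -14.9], [491.1, -27.5], [532.4, -21.2]]
0.08357168808733792 8.71062872849549
block [[580.1, 7.1], [586.2, -33.3], [484.3, -49.3], [477.4, -9.9], [532.0, -21.3]]
case [[619.9, 59.7], [668.9, -252.1], [474.8, -283.3], [425.6, 28.6], [547.3, -111.8]]
[np.float64(0.1966870623985785), np.float64(0.19665178096950692), np.float64(0.31560493163908926), np.float64(0.31582173946227565)] [np.float64(9.081833714923615), np.float64(9.145026771829986)] [np.float64(8.942521584911871), np.float64(8.949039628190894)]
button [527.9, -119.3]
9.029605424964092
button in case [-20.4, -4.4]
slot in case [-0.5, 91.8]
block in case [-0.9, 91.7]
lever tip in case [44.2, -89.7]
lever tip [605.0, -193.4]
beaker [705.6, 248.3]
small [803.5, 40.9]
jar [524.4, -422.5]
```

Emit:
drive_tool(steps=[40, 13.5, 35.2, 0, 6.18, 40, 13.5, 35.2, 0, 6.18, 40, 13.5, 35.2, 0, 6.18, 40, 13.5, 35.2, 0, 6.18, 40, 13.5, 35.2, 0, 6.18], grip_force=70)

```text
clock: 0.52
position: [0.2462, -0.4211, 0.2451]
tool_rot: [-1.571, 0.0, -0.736]
force: [1.6, 0.1, -0.5]
grip_width: 0.0406
```

Emit:
drive_tool(steps=[40, 13.5, 35.2, 0, 6.18, 40, 13.5, 35.2, 0, 6.18, 40, 13.5, 35.2, 0, 6.18, 40, 13.5, 35.2, 0, 6.18, 40, 13.5, 35.2, 0, 6.18])

```text
clock: 0.93
position: [0.3136, -0.2452, 0.2453]
tool_rot: [-1.571, 0.0, -0.197]
force: [1.4, 0.9, -0.7]
grip_width: 0.04
```

Emit:
drive_tool(steps=[40, 13.5, 35.2, 0, 6.18, 40, 13.5, 35.2, 0, 6.18, 40, 13.5, 35.2, 0, 6.18, 40, 13.5, 35.2, 0, 6.18, 40, 13.5, 35.2, 0, 6.18])

```text
clock: 1.35
position: [0.3812, -0.0692, 0.2454]
tool_rot: [-1.571, -0.0, 0.342]
force: [1.3, -0.4, -0.0]
grip_width: 0.0398
```

Emit:
drive_tool(steps=[40, 13.5, 35.2, 0, 6.18, 40, 13.5, 35.2, 0, 6.18, 40, 13.5, 35.2, 0, 6.18, 40, 13.5, 35.2, 0, 6.18, 40, 13.5, 35.2, 0, 6.18])

```text
clock: 1.77
position: [0.4488, 0.1068, 0.2453]
tool_rot: [-1.571, 0.0, 0.881]
force: [0.5, -0.8, 0.5]
grip_width: 0.0396
```

Emit:
drive_tool(steps=[40, 13.5, 35.2, 0, 6.18, 40, 13.5, 35.2, 0, 6.18, 40, 13.5, 35.2, 0, 6.18, 40, 13.5, 35.2, 0, 6.18, 40, 13.5, 35.2, 0, 6.18])

```text
clock: 2.18
position: [0.5164, 0.2826, 0.2449]
tool_rot: [-1.57, 0.001, 1.42]
force: [0.2, -1.5, -0.4]
grip_width: 0.0402
```

Emit:
drive_tool(steps=[40, -0.5, -2, -20, 0, 40, 0, 0, -25, 0, 40, 0, 0, -25, 0, 40, 0, 0, -15, 0, 40, 0, 0, -5, 0])

```text
clock: 2.6
position: [0.5146, 0.2783, 0.1527]
tool_rot: [-1.568, 0.002, 1.416]
force: [-0.6, -0.1, 0.8]
grip_width: 0.0399
```

Emit:
drive_tool(steps=[40, 0, 0, -20, 0, 40, 0, 0, -20, 0, 40, 0, 0, -20, 0, 40, 0, 0, -10, 0, 40, 0, 0, 0, 0])

```text
clock: 3.02
position: [0.515, 0.2786, 0.084]
tool_rot: [-1.569, 0.001, 1.415]
force: [-0.7, -0.6, -0.4]
grip_width: 0.04
```

Emit:
drive_tool(steps=[0, 0, 0, 0, 0, 0, 0, 0, 0, 0, 0, 0, 0, 0, 0, 0, 0, 0, 0, 0, 0, 0, 0, 0, 0])

```text
clock: 3.43
position: [0.5162, 0.2795, 0.0867]
tool_rot: [-1.572, -0.001, 1.415]
force: [-1.2, -0.6, 6.7]
grip_width: 0.0073
```

Emit:
drive_tool(steps=[0, 0, 0, 15, 0, 0, 0, 0, 25, 0, 0, 0, 0, 35, 0, 0, 0, 0, 35, 0, 0, 0, 0, 30, 0])

```text
clock: 3.85
position: [0.5153, 0.2793, 0.229]
tool_rot: [-1.572, -0.001, 1.416]
force: [0.5, -0.8, -1.4]
grip_width: 0.0074
```

Emit:
drive_tool(steps=[0, 0, 0, 15, 0, 0, 2, -20, 5, 1, 0, 2, -30, 0, 2, 0, 2, -35, 0, 2, 0, 2, -35, 0, 3])

```text
clock: 4.27
position: [0.5231, 0.1581, 0.2468]
tool_rot: [-1.572, 0.0, 1.558]
force: [1.5, 0.0, -1.6]
grip_width: 0.0071
```

Emit:
drive_tool(steps=[0, 2, -35, 0, 3, 0, 2, -35, 0, 3, 0, 2, -35, 0, 2, 0, 2, -30, 0, 1, 0, 0, -25, 0, 1])

```text
clock: 4.68
position: [0.5314, -0.0036, 0.2465]
tool_rot: [-1.571, 0.001, 1.729]
force: [0.9, 0.9, -1.9]
grip_width: 0.0071
```

Emit:
drive_tool(steps=[0, 0, -15, 0, 0, 0, 0, -6, 0, 0, 0, 0, 0, 0, 0, 0, 0, 0, 0, 0, 0, 0, 0, 0, 0])

```text
clock: 5.1
position: [0.5316, -0.0206, 0.2459]
tool_rot: [-1.571, -0.0, 1.731]
force: [0.2, 0.4, -1.8]
grip_width: 0.0071
```

```bash
python3 - <<'E'
from h import *
t=shot('top','t1'); s=shot('scene','s1'); o=monitor.observe(); print(o['position'],o['tool_rot'],o['force'],o['moment'],o['grip_width'])
# project expected module lower-edge/top & slot into both
p=o['position']; u,v=proj(s,p); print(u,v); print(proj(t,p))
k=5;x0,y0=int(u)-60,int(v)-20
c=s['frame'][y0:y0+110,x0:x0+120,::-1]
c=cv2.resize(c,None,fx=k,fy=k,interpolation=cv2.INTER_CUBIC); print(x0,y0)
cv2.imwrite('pics/s1c.png',c)
E
```

```text
[ 0.53156087 -0.02067852  0.24558624] [-1.57107339e+00 -1.11480535e-04  1.73142194e+00] [ 0.23938085  0.47764101 -1.70462496] [ 0.04159275 -0.04804656 -0.08145345] 0.007495880111613434
347.776146306746 186.20631606842088
[301.25921624 276.15584791]
287 166
```

View pics/s1c.png

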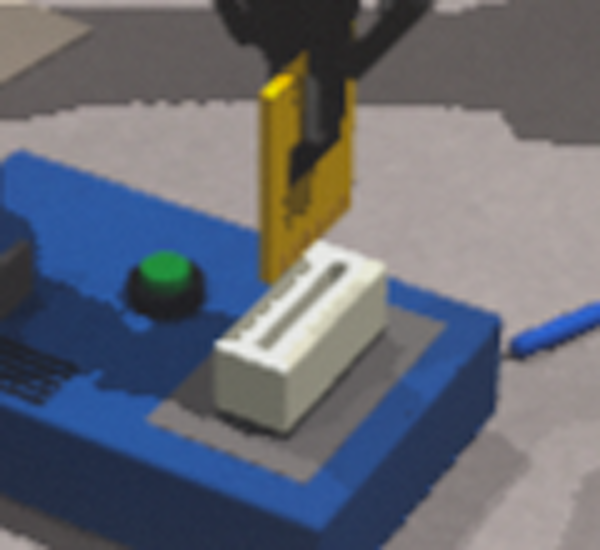

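The crop shows the module upright above the block. Its lower edge runs from about crop (268,282) to (350,212), and the slot from about (262,347) to (343,267). I'll compare these with predictions.

```bash
python3 - <<'E'
from h import *
s=load('s1'); p=np.array([.5316,-.0207]); a=np.radians(9.2); X=np.array([np.cos(a),np.sin(a)]);Y=np.array([-X[1],X[0]])
c=lambda q,z:np.round((proj(s,[*q,z])-[287,166]+.5)*5-.5,1)
for z in(.163,.273):
  for sx,sy in((40,-4),(40,4),(-40,4)): print('mod',z,sx,sy,c(p+X*sx/1e3+Y*sy/1e3,z))
for off in(0,):
  m=np.array([.5324,-.0212])
  for sx,sy in((42,-4.8),(42,4.8),(-42,4.8),(-42,-4.8),(52,-20.8),(52,20.8),(-52,20.8),(-52,-20.8)): print('slot',sx,sy,c(m+X*sx/1e3+Y*sy/1e3,.125))
b=c(p,.163); print('px per mm y,x,z',(c(p+Y*.01,.163)-b)/10,(c(p+X*.01,.163)-b)/10,(c(p,.173)-b)/10)
E
```

```text
mod 0.163 40 -4 [256.5 281.2]
mod 0.163 40 4 [270.6 286.1]
mod 0.163 -40 4 [350.  205.1]
mod 0.273 40 -4 [256.1  91.3]
mod 0.273 40 4 [270.9  96. ]
mod 0.273 -40 4 [354.7  18.6]
slot 42 -4.8 [251.5 344.1]
slot 42 4.8 [268.  350.1]
slot -42 4.8 [350. 264.]
slot -42 -4.8 [333.9 258.5]
slot 52 -20.8 [213.8 344.7]
slot 52 20.8 [285.7 371.1]
slot -52 20.8 [386.3 263.4]
slot -52 -20.8 [316.7 239.7]
px per mm y,x,z [1.74 0.6 ] [-1.    1.02] [ 0.02 -1.63]
```

Emit:
drive_tool(steps=[0, 0.7, -0.5, -10, 0, 0, 0, 0, -12, 0, 0, 0, 0, -8, 0, 0, 0, 0, -3, 0, 0, 0, 0, 0, 0])

```text
clock: 5.62
position: [0.5318, -0.0223, 0.2111]
tool_rot: [-1.569, -0.001, 1.73]
force: [-0.3, -0.6, -1.4]
grip_width: 0.0069
```

Emit:
drive_tool(steps=[0, 0, 0, -1, 0, 0, 0, 0, -1, 0, 0, 0, 0, -1, 0, 0, 0, 0, -1, 0, 0, 0, 0, 0, 0])

```text
clock: 6.03
position: [0.5323, -0.0225, 0.2083]
tool_rot: [-1.571, 0.0, 1.73]
force: [0.8, 0.4, -1.4]
grip_width: 0.0074
```

Emit:
drive_tool(steps=[0, 0, 0, -1, 0, 0, 0, 0, -1, 0, 0, 0, 0, -1, 0, 0, 0, 0, 0, 0, 0, 0, 0, 0, 0])

```text
clock: 6.45
position: [0.5323, -0.0224, 0.2053]
tool_rot: [-1.571, -0.0, 1.73]
force: [0.3, 0.9, -2.0]
grip_width: 0.0072
```

Emit:
drive_tool(steps=[0, 0, 0, -1, 0, 0, 0, 0, -1, 0, 0, 0, 0, -1, 0, 0, 0, 0, 0, 0, 0, 0, 0, 0, 0])

```text
clock: 6.87
position: [0.5322, -0.0224, 0.2022]
tool_rot: [-1.571, -0.0, 1.73]
force: [-0.1, 0.7, -1.1]
grip_width: 0.0071
```

```bash
python3 - <<'E'
from h import *
s=shot('scene','s2'); o=monitor.observe(); print(o['position'],o['force'],o['moment'])
c=s['frame'][195:255,320:375,::-1]
cv2.imwrite('pics/s2c.png',cv2.resize(c,None,fx=10,fy=10,interpolation=cv2.INTER_CUBIC))
E
```

```text
[ 0.53227307 -0.02241181  0.20229905] [-0.30595785 -0.37963581 -0.91392579] [-0.0083466  -0.08015478 -0.00499239]
```

View pics/s2c.png

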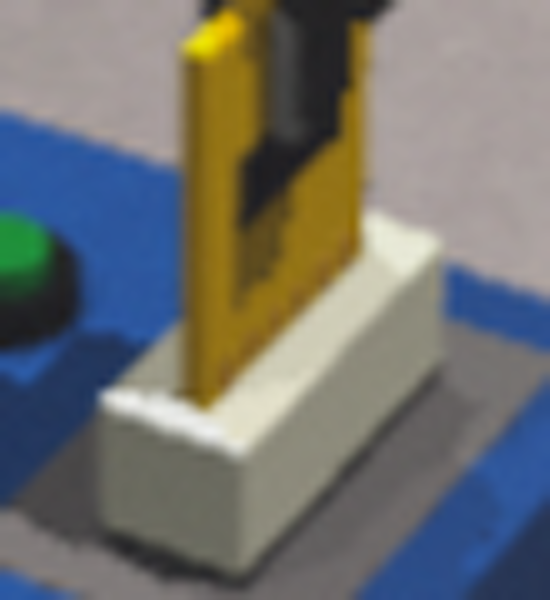

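The module's lower edge meets the block at the slot with no load, and about 107 mm of it still shows, so it appears to have just entered. I'll keep lowering it and watch the force.

Emit:
drive_tool(steps=[0, 0, 0, -1.5, 0, 0, 0, 0, -1.5, 0, 0, 0, 0, -1.5, 0, 0, 0, 0, -1.5, 0, 0, 0, 0, 0, 0])

```text
clock: 7.33
position: [0.5321, -0.0225, 0.1959]
tool_rot: [-1.57, -0.0, 1.73]
force: [-0.6, 0.4, -0.1]
grip_width: 0.0071
```

Emit:
drive_tool(steps=[0, 0, 0, -2, 0, 0, 0, 0, -2, 0, 0, 0, 0, -2, 0, 0, 0, 0, -2, 0, 0, 0, 0, 0, 0])

```text
clock: 7.75
position: [0.5321, -0.0225, 0.1878]
tool_rot: [-1.57, -0.0, 1.73]
force: [-0.3, -0.2, -0.9]
grip_width: 0.0072
```

Emit:
drive_tool(steps=[0, 0, 0, -2, 0, 0, 0, 0, -2, 0, 0, 0, 0, -2, 0, 0, 0, 0, -2, 0, 0, 0, 0, 0, 0])

```text
clock: 8.17
position: [0.5321, -0.0225, 0.1799]
tool_rot: [-1.57, -0.0, 1.73]
force: [-0.8, -0.2, -1.2]
grip_width: 0.0073
```

Emit:
drive_tool(steps=[0, 0, 0, -2, 0, 0, 0, 0, -2, 0, 0, 0, 0, -2, 0, 0, 0, 0, -2, 0, 0, 0, 0, 0, 0])

```text
clock: 8.58
position: [0.5323, -0.022, 0.172]
tool_rot: [-1.571, -0.001, 1.73]
force: [0.8, 3.7, -2.6]
grip_width: 0.0074
```

Emit:
drive_tool(steps=[0, 0, 0, -1, 0, 0, 0, 0, -1, 0, 0, 0, 0, -1, 0, 0, 0, 0, 0, 0, 0, 0, 0, 0, 0])

```text
clock: 9.0
position: [0.5322, -0.0223, 0.1692]
tool_rot: [-1.571, -0.0, 1.73]
force: [-0.6, 4.0, -1.9]
grip_width: 0.0069
```

Emit:
drive_tool(steps=[0, 0, 0, -1, 0, 0, 0, 0, -1, 0, 0, 0, 0, -1, 0, 0, 0, 0, 0, 0, 0, 0, 0, 0, 0])

```text
clock: 9.42
position: [0.5323, -0.0223, 0.1666]
tool_rot: [-1.571, 0.0, 1.73]
force: [-2.8, 4.1, 9.3]
grip_width: 0.007
```

Emit:
drive_tool(steps=[0, 0, 0, -1, 0, 0, 0, 0, -1, 0, 0, 0, 0, 0, 0, 0, 0, 0, 0, 0, 0, 0, 0, 0, 0])

```text
clock: 9.83
position: [0.5326, -0.0221, 0.1665]
tool_rot: [-1.572, 0.002, 1.73]
force: [-15.9, 2.0, 49.9]
grip_width: 0.0075
```

Emit:
drive_tool(steps=[0, 0, 0, 2, 0, 0, 0, 0, 0, 0, 0, 0, 0, 0, 0, 40, 0, 0, 0, 0, 40, 0, 0, 0, 0])

```text
clock: 10.25
position: [0.5322, -0.0231, 0.166]
tool_rot: [-1.57, 0.001, 1.729]
force: [0.0, 0.5, 0.6]
grip_width: 0.0302
```

Emit:
drive_tool(steps=[40, 0, 0, 0, 0, 40, 0, 0, 0, 0, 40, 0, 0, 10, 0, 40, 0, 0, 25, 0, 40, 0, 0, 30, 0])

```text
clock: 10.67
position: [0.5315, -0.0224, 0.2316]
tool_rot: [-1.568, -0.001, 1.73]
force: [1.1, -0.8, 0.7]
grip_width: 0.0401
```

Emit:
drive_tool(steps=[40, 0, 0, 20, 0, 20, -1, -20, 0, 0, 0, -1, -30, 0, 0, 0, -1, -30, 0, 0, 0, -1, -17, 0, 0])

```text
clock: 11.08
position: [0.528, -0.1228, 0.2519]
tool_rot: [-1.571, 0.001, 1.727]
force: [-0.0, -0.3, -0.7]
grip_width: -0.0003
```

```bash
python3 - <<'E'
from h import *
s=shot('scene','s3'); o=monitor.observe(); print(o['position'],o['force'])
a=np.radians(9.1); X=np.array([np.cos(a),np.sin(a)]);Y=np.array([-X[1],X[0]]); m=np.array([.5324,-.0212])
for sx,sy in((40,-4),(40,4),(-40,4)):
  for z in(.195,.125): print(sx,sy,z,np.round((proj(s,[*(m+X*sx/1e3+Y*sy/1e3),z])-[260,170]+.5)*6-.5,1))
c=s['frame'][170:260,260:390,::-1]
cv2.imwrite('pics/s3c.png',cv2.resize(c,None,fx=6,fy=6,interpolation=cv2.INTER_CUBIC))
E
```

```text
[ 0.52772977 -0.12520587  0.25151765] [ 0.58715157 -4.8456882  -0.39685517]
40 -4 0.195 [467.4 250.2]
40 -4 0.125 [467.8 387. ]
40 4 0.195 [484.5 256. ]
40 4 0.125 [484.4 393. ]
-40 4 0.195 [581.7 160. ]
-40 4 0.125 [578.4 294.8]
```

View pics/s3c.png

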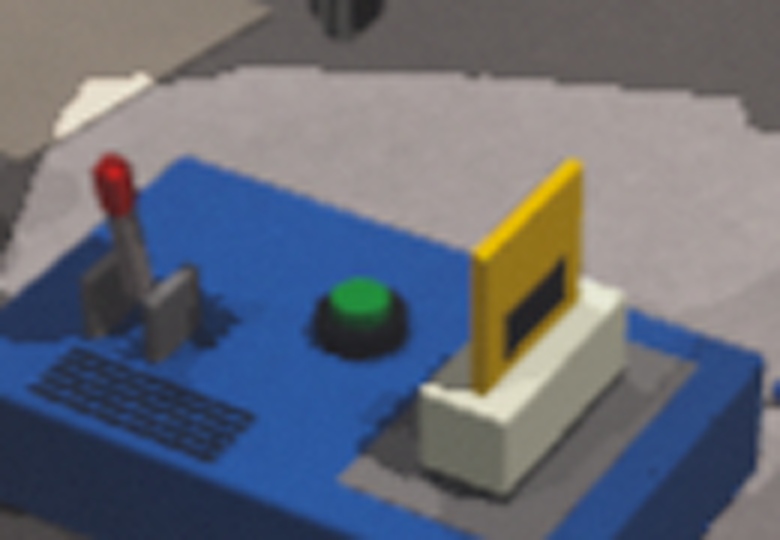

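The module stands at the predicted height, with its top corner at (478,252) against a prediction of about (472,252). The lever is still armed and the button is free. I'll locate the lever pivot and settle over the button.

Emit:
drive_tool(steps=[0, 0, 0, -20, 0, 0, 0, 0, -40, 0, 0, 0, 0, -40, 0, 0, 0, 0, -15, 0, 0, 0, 0, 0, 0])

```text
clock: 11.55
position: [0.5267, -0.1191, 0.1337]
tool_rot: [-1.567, -0.002, 1.73]
force: [-0.7, 0.3, 0.8]
grip_width: -0.0002
```

```bash
python3 - <<'E'
from h import *
o=monitor.observe(); print(o['position'],o['force'])
f=load('top0'); s=load('s3'); c=np.array([.5473,-.1118]);a=np.radians(9.03);Rm=np.array([[np.cos(a),-np.sin(a)],[np.sin(a),np.cos(a)]])
P=lambda u,v,z:np.round(1e3*Rm.T@(unproj(f,260+(u+.5)/4-.5,210+(v+.5)/4-.5,z)[:2]-c),1)
print('cheeks top cam',P(455,141,.114),P(472,207,.114),P(524,165,.114),P(534,198,.114))
S=lambda u,v,z:np.round(1e3*Rm.T@(unproj(s,260+(u+.5)/6-.5,170+(v+.5)/6-.5,z)[:2]-c),1)
print('cheeks scene',S(147,296,.114),S(192,266,.114),S(84,272,.114),S(122,250,.114))
print('tip top', P(513,128,.18), 'scene',S(114,158,.18), S(115,184,.171))
E
```

```text
[ 0.52672359 -0.11906587  0.13368951] [-0.68786392  0.28053003  0.7941746 ]
cheeks top cam [ 46.6 -68.8] [ 10.6 -72.3] [  28.9 -103.2] [  10.8 -105.7]
cheeks scene [ 43.7 -74.4] [ 15.  -70.2] [  43.3 -109.2] [  20.9 -104.4]
tip top [ 44.5 -88.1] scene [ 40.1 -89. ] [ 45.6 -85.3]
```

Emit:
drive_tool(steps=[0, 0, 0, -8, 0, 0, 0, 0, -8, 0, 0, 0, 0, -4, 0, 0, 0, 0, -3, 0, 0, 0, 0, -1, 0])

```text
clock: 11.97
position: [0.5286, -0.1196, 0.1126]
tool_rot: [-1.571, 0.0, 1.729]
force: [-0.2, -1.0, 3.1]
grip_width: 0.0
```

Emit:
drive_tool(steps=[0, 0, 0, 0, 0, 0, 0, 0, 0, 0, 0, 0, 0, 0, 0, 0, 0, 0, 0, 0, 0, 0, 0, 0, 0])

```text
clock: 12.38
position: [0.5285, -0.1196, 0.1125]
tool_rot: [-1.571, 0.0, 1.73]
force: [1.2, -0.9, 2.2]
grip_width: 0.0
```

Emit:
drive_tool(steps=[0, 0, 0, -1, 0, 0, 0, 0, -1, 0, 0, 0, 0, -1, 0, 0, 0, 0, -0.5, 0, 0, 0, 0, 0, 0])

```text
clock: 12.8
position: [0.5286, -0.1195, 0.109]
tool_rot: [-1.571, 0.0, 1.73]
force: [0.6, -2.3, 8.5]
grip_width: 0.0
```

```bash
python3 - <<'E'
from h import *
s=shot('scene','s4'); o=monitor.observe(); print(o['position'],o['force'])
h=cv2.cvtColor(s['frame'],cv2.COLOR_RGB2HSV); 
sub=h[170:240,260:310]; m=((sub[...,0]<8)|(sub[...,0]>172))&(sub[...,1]>150)&(sub[...,2]>90)
y,x=np.nonzero(m); print(len(x), x.mean()+260 if len(x) else 0, y.mean()+170 if len(x) else 0)
E
```

```text
[ 0.52852577 -0.119511    0.10900234] [ 1.58645539 -2.30992954  8.18829231]
28 295.89285714285717 200.60714285714286
```

Emit:
drive_tool(steps=[0, 0, 0, 10, 0, 0, 0, 0, 20, 0, 40, 0, 0, 20, 0, 40, 0, 0, 10, 0, 40, 0, 0, 0, 0])

```text
clock: 13.27
position: [0.5288, -0.1194, 0.1708]
tool_rot: [-1.573, 0.001, 1.73]
force: [0.7, 0.2, -0.6]
grip_width: 0.036
```

```bash
cat > lev.py <<'E'
from h import *
import sys
n=sys.argv[1]
c=np.array([.5473,-.1118]);a=np.radians(9.03);Rm=np.array([[np.cos(a),-np.sin(a)],[np.sin(a),np.cos(a)]])
o=monitor.observe(); print(np.round(o['position'],4),np.round(o['force'],1),o['grip_width'])
for cam_ in('scene','top'):
    f=shot(cam_,n+cam_)
    for th in(1.3,-.18):
        p=np.r_[c+Rm@np.array([.0295-.066*np.sin(th),-.0895]),.102+.066*np.cos(th)]
        q=proj(f,p); print(cam_,th,'pred',np.round(q,1),'world',np.round(p,4))
        x0,y0=(q-14).astype(int); h=cv2.cvtColor(f['frame'],cv2.COLOR_RGB2HSV)[y0:y0+28,x0:x0+28]
        m=((h[...,0]<8)|(h[...,0]>172))&(h[...,1]>150)&(h[...,2]>60); y,x=np.nonzero(m)
        if len(x): print('   red n',len(x),'centre',round(x.mean()+x0,1),round(y.mean()+y0,1),'range',x.min()+x0,x.max()+x0,y.min()+y0,y.max()+y0)
E
python3 lev.py d1
```

```text
[ 0.5288 -0.1194  0.1708] [ 0.7  0.2 -0.6] 0.035951186237815555
scene 1.3 pred [295.9 201.1] world [ 0.5277 -0.2055  0.1197]
   red n 36 centre 296.2 200.6 range 293 299 197 204
scene -0.18 pred [278.5 200.3] world [ 0.6022 -0.1937  0.1669]
top 1.3 pred [389.4 281.1] world [ 0.5277 -0.2055  0.1197]
top -0.18 pred [387.7 243.7] world [ 0.6022 -0.1937  0.1669]
```

Emit:
drive_tool(steps=[40, -0.5, -25, 5, 0, 40, -0.5, -35, 0, 0, 40, 0, -20, 0, 0, 40, 0, -6, -10, 0, 40, 0, 0, -20, 0], grip_force=20)

```text
clock: 13.78
position: [0.5273, -0.2075, 0.1435]
tool_rot: [-1.572, 0.001, 1.727]
force: [0.8, -0.1, -0.1]
grip_width: 0.0401
```

Emit:
drive_tool(steps=[40, 0, 0, -20, 0, 40, 0, 0, -10, 0, 40, 0, 0, 0, 0, 40, 0, 0, 0, 0, 40, 0, 0, 0, 0])

```text
clock: 14.2
position: [0.5277, -0.205, 0.1144]
tool_rot: [-1.571, 0.0, 1.73]
force: [0.4, 0.1, -0.5]
grip_width: 0.0396
```

Emit:
drive_tool(steps=[10, 0, 0, 0, 0, 10, 0, 0, 0, 0, 10, 0, 0, 0, 0, 10, 0, 0, 0, 0, 10, 0, 0, 0, 0])

```text
clock: 14.62
position: [0.5277, -0.2063, 0.1145]
tool_rot: [-1.572, 0.002, 1.729]
force: [-0.1, -5.1, 5.2]
grip_width: 0.0135
```

Emit:
drive_tool(steps=[10, 3.4, -0.3, 9.3, 0, 10, 4.6, 0.7, 8.7, 0, 10, 5.8, 0.9, 7.9, 0, 10, 7.0, 1.1, 6.9, 0, 10, 0, 0, 0, 0])

```text
clock: 15.03
position: [0.5495, -0.203, 0.1484]
tool_rot: [-1.572, 0.001, 1.73]
force: [-7.5, -3.8, 11.9]
grip_width: 0.0134
```

Emit:
drive_tool(steps=[10, 7.9, 1.3, 5.8, 0, 10, 8.7, 1.4, 4.5, 0, 10, 9.3, 1.5, 3.1, 0, 10, 0, 0, 0, 0, 10, 0, 0, 0, 0])

```text
clock: 15.45
position: [0.5752, -0.1988, 0.1608]
tool_rot: [-1.573, 0.001, 1.73]
force: [0.7, -3.9, 4.8]
grip_width: 0.0133
```

Emit:
drive_tool(steps=[10, 9.6, 1.5, 1.8, 0, 10, 9.8, 1.6, 0.2, 0, 10, 4.5, 0.7, -0.4, 0, 10, 0, 0, 0, 0, 10, 0, 0, 0, 0])

```text
clock: 15.87
position: [0.5987, -0.1951, 0.162]
tool_rot: [-1.572, 0.001, 1.73]
force: [1.7, -5.2, 1.6]
grip_width: 0.0142
```

```bash
python3 lev.py e1
```

```text
[ 0.5987 -0.1951  0.162 ] [ 1.7 -5.2  1.6] 0.01416398341925075
scene 1.3 pred [295.9 201.1] world [ 0.5277 -0.2055  0.1197]
scene -0.18 pred [278.5 200.3] world [ 0.6022 -0.1937  0.1669]
top 1.3 pred [389.4 281.1] world [ 0.5277 -0.2055  0.1197]
top -0.18 pred [387.7 243.7] world [ 0.6022 -0.1937  0.1669]
```

Emit:
drive_tool(steps=[10, 2.5, 0.4, -0.5, 0, 10, 0, 0, 0, 0, 40, 0, 0, 0, 0, 40, 0, 0, 0, 0, 40, 0, 0, 0, 0])

```text
clock: 16.38
position: [0.6004, -0.1941, 0.161]
tool_rot: [-1.571, -0.001, 1.73]
force: [-0.0, 0.6, 0.5]
grip_width: 0.0399
```

Emit:
drive_tool(steps=[40, 0, 0, 5, 0, 40, 0, 0, 20, 0, 40, 0, 0, 30, 0, 40, 0, 0, 30, 0, 40, 0, 0, 30, 0])

```text
clock: 16.8
position: [0.6002, -0.1942, 0.2777]
tool_rot: [-1.571, -0.001, 1.73]
force: [0.4, -1.0, -0.1]
grip_width: 0.0401
```

Emit:
drive_tool(steps=[40, -20, -10, 10, 0, 40, -35, -20, 0, 0, 40, -35, -20, 0, 0, 40, -20, -20, 0, 0, 40, 0, 0, 0, 0])

```text
clock: 17.22
position: [0.4864, -0.2692, 0.2862]
tool_rot: [-1.568, 0.002, 1.724]
force: [-0.7, -1.0, 0.4]
grip_width: 0.04
```

```bash
python3 lev.py g1; python3 - <<'E'
from h import *
s=load('g1scene'); c=s['frame'][170:260,260:390,::-1]
cv2.imwrite('pics/g1c.png',cv2.resize(c,None,fx=6,fy=6,interpolation=cv2.INTER_CUBIC))
E
```

```text
[ 0.4864 -0.2692  0.2862] [-0.7 -1.   0.4] 0.03995723948889466
scene 1.3 pred [295.9 201.1] world [ 0.5277 -0.2055  0.1197]
   red n 5 centre 281.0 201.0 range 281 281 199 203
scene -0.18 pred [278.5 200.3] world [ 0.6022 -0.1937  0.1669]
   red n 40 centre 278.6 199.8 range 276 281 196 204
top 1.3 pred [389.4 281.1] world [ 0.5277 -0.2055  0.1197]
top -0.18 pred [387.7 243.7] world [ 0.6022 -0.1937  0.1669]
   red n 66 centre 387.6 243.7 range 384 391 239 248
```

View pics/g1c.png

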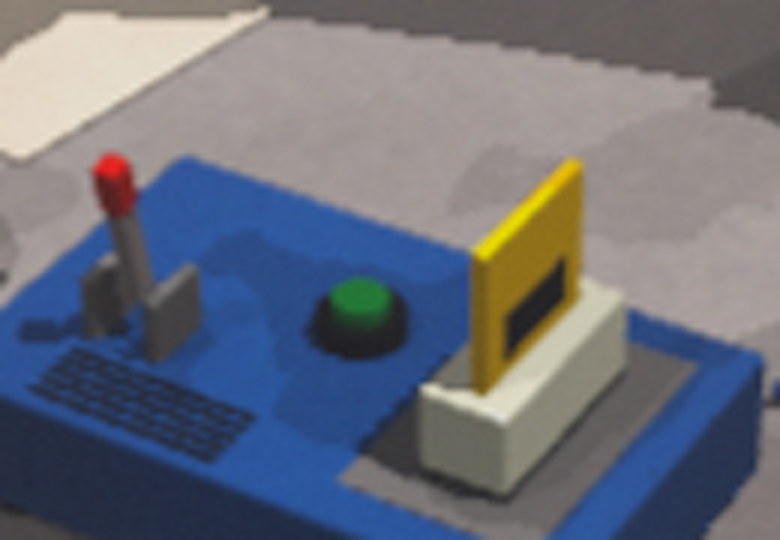

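The lever is back up, with the red grip at (278.6,199.8) against a prediction of (278.5,200.3). The button is out, the module is home, and the gripper is well clear. I'm handing the job in.

```bash
python3 -c "
from h import *
print(workorder.job_done())"
```

```text
the job is handed in; nothing more can be done
None
```

The job is done and handed in at about 17 s of the 72 s allowed; no verdict was reported.

- **Module:** I took the yellow module from the middle groove and lowered it into the slot. It hit a hard stop with its lower edge at about 0.0848 m, against a nominal floor of 0.085 m. In the last picture its height is as predicted. Sideways it sits roughly 2 mm from where I predicted, well within the 9 mm allowed.
- **Button and lever:** I pressed the button about 6 mm. The camera then showed the lever dropped, within 0.5 px of its predicted place. I pinched the grip, swung it up past upright and released it. Both cameras now show it armed, within 0.5 px of prediction.
- **End state:** In the last picture the button looks fully out. The gripper is open and well clear of everything.
- **Higher forces than planned:**
  - Seating the module briefly read about 50 N at the wrist, because I pressed on after it had reached the floor. That is above the 5 to 15 N suggested but below the 120 N limit. The load went through the gripped module, not the gripper's body.
  - Pinching the lever gave a small sideways force of about 5 N, from an offset I put at about 1 mm.
- **Not checked:** I did not measure the spares, beakers or jar again at the end. No path came near the beakers or jar, and the grip on the yellow module left the spares clear.

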